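# Line up the seasoning set by height

### The job

Line up the wooden cup, the short steel shaker, the tall steel shaker and the dark wooden pepper mill on the four cork pads of the board in order of height: the tallest on the end pad that has the wooden salt box right behind it, then step by step down to the shortest on the pad at the other end. Stand each one upright in the middle of its own pad, and do not knock any of them over on the way.

Things in the scene. Friction and masses are not known exactly. Their poses are not given: they have to be found in the camera images.
- cup_mid (a point): loose round cup of pale wood, open at the top, 52 mm across at the rim (48 mm at the foot), 53 mm high, the shortest of the four, about 60 g; this point is its centre, half-way up (26.5 mm above its foot). z is its upright axis
- short_shaker_mid (a point): loose plain steel seasoning shaker, a cylinder 47 mm across and 82 mm high, about 120 g; this point is its centre, half-way up (41 mm above its foot). z is its upright axis
- tall_shaker_mid (a point): loose plain steel seasoning shaker, same look and width (47 mm) but 100 mm high, about 120 g; this point is its centre, half-way up (50 mm above its foot). z is its upright axis
- mill_mid (a point): loose pepper mill of dark wood, turned and solid, 140 mm high, the tallest, about 180 g; foot 52 mm across, straight waist 42 mm across from 62 to 104 mm above its foot (best gripped there, about 90 mm above its foot), head 49 mm across with a small knob on top; this point is its centre, half-way up (70 mm above its foot). z is its upright axis
- pad1: fixed round cork pad, first counted from the left (+y) end of the row; 66 mm across, 3 mm thick, flat, lying on a pale wooden board 16 mm high (90 x 345 mm, no rim), so its top is 19 mm above the worktop. The four pads stand 85 mm apart in a straight row along the board. Origin: centre of the pad's underside (16 mm above the worktop); y runs along the row towards pad1, x across the row, away from the robot, z up
- pad2: fixed round cork pad, second counted from the left (+y) end of the row; 66 mm across, 3 mm thick, flat, lying on a pale wooden board 16 mm high (90 x 345 mm, no rim), so its top is 19 mm above the worktop. The four pads stand 85 mm apart in a straight row along the board. Origin: centre of the pad's underside (16 mm above the worktop); y runs along the row towards pad1, x across the row, away from the robot, z up
- pad3: fixed round cork pad, third counted from the left (+y) end of the row; 66 mm across, 3 mm thick, flat, lying on a pale wooden board 16 mm high (90 x 345 mm, no rim), so its top is 19 mm above the worktop. The four pads stand 85 mm apart in a straight row along the board. Origin: centre of the pad's underside (16 mm above the worktop); y runs along the row towards pad1, x across the row, away from the robot, z up
- pad4: fixed round cork pad, fourth and last counted from the left (+y) end of the row; 66 mm across, 3 mm thick, flat, lying on a pale wooden board 16 mm high (90 x 345 mm, no rim), so its top is 19 mm above the worktop. The four pads stand 85 mm apart in a straight row along the board. Origin: centre of the pad's underside (16 mm above the worktop); y runs along the row towards pad1, x across the row, away from the robot, z up
- salt_box: fixed wooden salt box with a lid, 91 x 110 mm and 83 mm high, standing on the worktop right behind one end of the board (its centre about 135 mm behind pad1 or behind pad4, seen from the robot; a small white kitchen timer with a round dial stands behind the other end): it marks the end of the row where the tallest goes. Origin: centre of its underside

How it is judged:
At the end, for the whole second after the job is handed in: All four stand upright (within 0.1 rad), released, each on its own cork pad with its axis within 15 mm of the pad's centre: from the end pad in front of the salt box onwards the pepper mill, the tall shaker, the short shaker, the cup (((horizontal distance between salt_box and pad1 below 0.21 m and horizontal distance between mill_mid and pad1 below 0.015 m and angle between each of mill_mid, tall_shaker_mid, short_shaker_mid, cup_mid's own z axis and vertical below 0.1 rad and z of mill_mid in the frame of pad1 between 0.067 and 0.079 m and horizontal distance between tall_shaker_mid and pad2 below 0.015 m and z of tall_shaker_mid in the frame of pad2 between 0.047 and 0.059 m and horizontal distance between short_shaker_mid and pad3 below 0.015 m and z of short_shaker_mid in the frame of pad3 between 0.038 and 0.05 m and horizontal distance between cup_mid and pad4 below 0.015 m and z of cup_mid in the frame of pad4 between 0.0235 and 0.0355 m) or (horizontal distance between salt_box and pad4 below 0.21 m and horizontal distance between mill_mid and pad4 below 0.015 m and angle between each of mill_mid, tall_shaker_mid, short_shaker_mid, cup_mid's own z axis and vertical below 0.1 rad and z of mill_mid in the frame of pad4 between 0.067 and 0.079 m and horizontal distance between tall_shaker_mid and pad3 below 0.015 m and z of tall_shaker_mid in the frame of pad3 between 0.047 and 0.059 m and horizontal distance between short_shaker_mid and pad2 below 0.015 m and z of short_shaker_mid in the frame of pad2 between 0.038 and 0.05 m and horizontal distance between cup_mid and pad1 below 0.015 m and z of cup_mid in the frame of pad1 between 0.0235 and 0.0355 m))); the robot touches nothing.
It fails at once if the mill is knocked over (angle between mill_mid's own z axis and vertical above 0.8 rad).
It fails at once if the tall shaker is knocked over (angle between tall_shaker_mid's own z axis and vertical above 0.8 rad).
It fails at once if the short shaker is knocked over (angle between short_shaker_mid's own z axis and vertical above 0.8 rad).
It fails at once if the cup is knocked over (angle between cup_mid's own z axis and vertical above 0.8 rad).
It also fails if it takes over 99 s, if anything falls off the work surface, if the arm or the gripper's body presses on something with over 40 N, if the wrist force passes 120 N, or if a joint passes its speed limit or range.

### The arm

A 7-joint arm with a two-finger parallel gripper is mounted at the origin on a cart in front of the work surface, level with it; the furniture and walls round the work are solid. World frame = base frame: x ahead of the robot, y to its left, z up, the work surface at z = 0. Lengths are in m, angles in rad, forces in N, time in s.
With the tool pointing down it reaches from about 0.4 to 0.85 m from the base axis. Payload 10.4 kg.
Tool frame: the origin (TCP) lies at the very end of the fingers, on their centre line; the grasp point (between the pads) lies 19 mm behind it; z points along the fingers, y is the line along which they close (so a half turn about z gives the same grasp; the last joint's range is limited). The gripper opens to 85 mm and grips with 20 to 120 N. Pads are 22 mm wide; open, the fingers measure 114 mm over their backs; the gripper's body (76 mm by 85 mm) begins 54 mm behind the grasp point. The pads swing forward as they close: fully open they stand 13 mm farther back than shut.
Start: joints at [1.295, 0.332, -0.065, 1.46, 0.022, 1.35, -0.088], TCP at [0.156, -0.605, 0.231] pointing down, gripper open.
Joint ranges: [-2.6, 2.6], [-0.5, 2.12], [-1.47, 1.34], [0.16, 2.42], [-1.27, 4.41], [0.06, 2.06], [-2.6, 2.6]. Speed limits (rad/s): [2.22, 2.22, 2.79, 2.79, 3.14, 3.14, 3.14].

### API

Orientations are given as a unit quaternion [x, y, z, w].
In Python, from bench import r gives the robot as it stands.
- The arm moves only by the tool step_arm, never from a script. Its argument "motion" is a list of rows, each a list of 5 numbers: the shift along the world's x, y, z in m, then the turn about the world's z in degrees, then the opening, from -1 (shut) to 1 (fully open). A call has 1 to 8 rows; each row is the pose to reach, as a shift and turn from the pose commanded when the call began; what a row does not reach only later rows make up. A row lasts 1/12 s, in which the tool goes at most 41.7 mm and 7.16 degrees, less where a joint would pass 70% of its speed; a pose out of reach is approached as far as the arm can. A call with a gripper value outside its range is refused whole. The fingers move at their own pace and stop on an object; "squeeze" is the grip in N (left out, the last holds). Time passes only in rows, so rows that repeat a pose let the fingers close. It gives the time, the measured TCP pose, the force, the opening and the grip force at its end, in the units of the state.
- r.get_obs(): the state, without advancing time (a new reading comes with each control period).
- r.capture(name): name is "scene" or "top"; returns (picture, depth): 420x560x3 uint8, blue, green, red; 420x560 float32, m along the optical axis (not along the pixel's ray), 0 where there is no reading.
- r.get_calibration(name): a dict with "intrinsics" (3x3 intrinsics, pixels), "R" (3x3) and "t" (3): a world point X has camera coordinates R X + t. Camera axes: x right, y down, z forward; pixel columns grow to the right and rows downward; lengths in m; the calibration is good to about 2 mm. A picture is of the moment at which its call begins. get_calibration takes no time and is no camera call.
- r.hand_in(): hands the job in; it is judged then, once.
The state is a dict: "time": time; "joint_pos": joint angles; "qvel": joint speeds; "joint_torque": joint torques, N m; "ee_pos": TCP position; "ee_rot": TCP orientation; "force": force on the tool from outside, world axes, zero at the start; "moment": the same for the moment, N m; "opening": finger opening in m; "grasp_force": force on a finger pad.
Only numpy, scipy, OpenCV 4.12 (cv2) and the standard library are available. Lean on these libraries where they do the work, as an engineer would, in place of code of your own. Each camera call takes 0.05 s, during which the arm holds its last target. There are 200 camera calls.

## Working session

There is one attempt and no reset: what is moved stays moved. The work goes in short steps, Python scripts to look and compute and a tool call to move; the robot and the scene stay as the last step left them, time stands still between calls to the robot, and variables do not carry over. Pictures are saved under pics/ and viewed, at most 14 in all, crops included, and the job is handed in when it is done.

Besides the shell and the picture viewer there is one more tool, called after "Request:" by a JSON object that holds its "name" and its "arguments". step_arm: Moves the arm, as the interface text tells. Its arguments: {"type":"object","properties":{"motion":{"type":"array"},"squeeze":{"type":"number"}},"required":["motion"]}

```bash
mkdir -p pics; python3 - <<'E'
from bench import r
import cv2,numpy as np
for n in("scene","top"):
    im,d=r.capture(n); cv2.imwrite(f"pics/{n}0.png",im); np.save(f"pics/{n}0.npy",d)
    c=r.get_calibration(n); print(n,(-c["R"].T@c["t"]).round(3),c["R"].round(2).tolist())
o=r.get_obs(); print(o["time"],o["ee_pos"],o["ee_rot"],o["opening"],o["force"])
E
```

```text
scene [-0.063  0.733  0.652] [[-0.76, -0.65, -0.01], [-0.32, 0.4, -0.86], [0.56, -0.65, -0.51]]
top [0.454 0.015 0.91 ] [[-0.01, -1.0, -0.01], [-0.99, 0.01, -0.12], [0.12, 0.01, -0.99]]
0.1 [ 0.1562591  -0.60482387  0.23062627] [ 9.92015815e-01  1.26112058e-01 -1.15084595e-04 -5.99186992e-04] 0.08513401359158114 [-0.10246177  0.0820584   0.20033252]
```

View pics/top0.png

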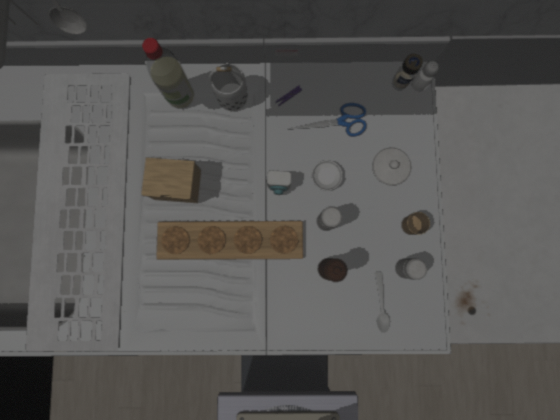

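View pics/scene0.png

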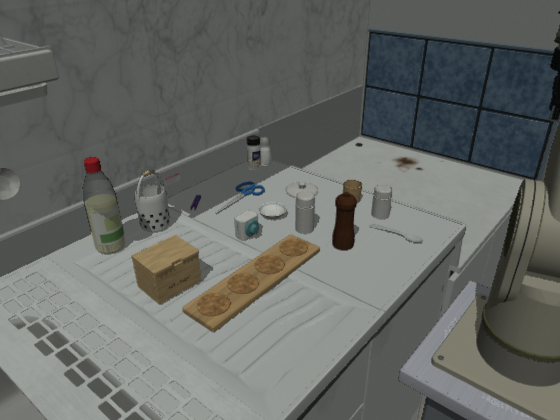

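The top picture shows the salt box (170,178) behind the left end, so it stands behind pad1. The pads are at about (176,240), (212,240), (249,240) and (286,240), the shakers at (331,217) and (415,268), the cup at (415,224) and the mill at (333,270). Next I'll get their world positions.

```bash
cat > h.py <<'E'
from bench import r
import cv2,numpy as np
def cloud(n,d):
    c=r.get_calibration(n);K=c["intrinsics"];v,u=np.mgrid[:420,:560]
    p=np.stack([(u-K[0][2])/K[0][0]*d,(v-K[1][2])/K[1][1]*d,d],-1)
    w=(p-np.array(c["t"]))@np.array(c["R"]); w[d==0]=np.nan
    return w
def top(w,u,v,rad=22,zmin=.03,band=.012):
    q=w[v-rad:v+rad,u-rad:u+rad].reshape(-1,3);q=q[q[:,2]>zmin]
    zt=np.percentile(q[:,2],95);s=q[q[:,2]>zt-band]
    (cx,cy),rr=cv2.minEnclosingCircle(s[:,:2].astype(np.float32))
    return s[:,:2].mean(0).round(4),(round(cx,4),round(cy,4)),round(rr,4),zt.round(4),len(s)
E
python3 - <<'E'
from h import *
w=cloud("top",np.load("pics/top0.npy"));ws=cloud("scene",np.load("pics/scene0.npy"))
for n,u,v in(("sA",331,217),("sB",415,268),("cup",415,224),("mill",333,270)): print(n,*top(w,u,v))
for n,u,v in(("p1",176,240),("p2",212,240),("p3",249,240),("p4",286,240)): print(n,w[v-2:v+3,u-2:u+3].reshape(-1,3).mean(0).round(4))
# board extents from height
b=w[205:275,145:315]; m=(b[...,2]>.009)&(b[...,2]<.03); q=b[m][:,:2].astype(np.float32)
print(len(q),cv2.minAreaRect(q))
# scene: cluster by height
m=((ws[...,2]>.035)&(ws[...,0]>.3)&(ws[...,0]<.75)&(ws[...,1]<-.05)&(ws[...,1]>-.5)).astype(np.uint8)
k,l,s,c=cv2.connectedComponentsWithStats(m)
for i in range(1,k):
    if s[i,4]>40:
        q=ws[l==i];print(c[i].round(),s[i,4],np.median(q,0).round(3),q.min(0).round(3),q.max(0).round(3))
g=w[205:240,320:345];print((w[217,326:337,2]).round(3),w[268,410:421,2].round(3))
im=cv2.imread("pics/top0.png")[195:300,140:440];cv2.imwrite("pics/c0.png",cv2.convertScaleAbs(cv2.resize(im,None,fx=2.66,fy=2.66,interpolation=2),alpha=1.8))
E
```

```text
sA [ 0.5461 -0.0968] (0.5465, -0.0977) 0.0228 0.1026 351
sB [ 0.4337 -0.2776] (0.4338, -0.2799) 0.0233 0.0846 373
cup [ 0.5362 -0.3004] (0.5354, -0.2993) 0.0267 0.0546 124
mill [ 0.4337 -0.0994] (0.4334, -0.0996) 0.0223 0.1397 337
p1 [0.5024 0.256  0.0195]
p2 [0.5018 0.1715 0.0196]
p3 [nan nan nan]
p4 [ 0.5005 -0.0016  0.0194]
5570 ((0.5022507309913635, 0.13246916234493256), (0.3444554805755615, 0.0898083820939064), 89.60726165771484)
[346. 210.] 1054 [ 0.431 -0.086  0.076] [ 0.41  -0.325  0.035] [ 0.564 -0.071  0.142]
[382. 196.] 397 [ 0.429 -0.262  0.066] [ 0.41  -0.297  0.035] [ 0.457 -0.251  0.085]
[305. 207.] 553 [ 0.538 -0.08   0.076] [ 0.523 -0.116  0.035] [ 0.569 -0.068  0.103]
[0.101 0.103 0.1   0.098 0.101 0.101 0.099 0.104 0.099 0.099 0.099] [0.084 0.083 0.083 0.083 0.083 0.085 0.082 0.083 0.082 0.081 0.083]
```

View pics/c0.png

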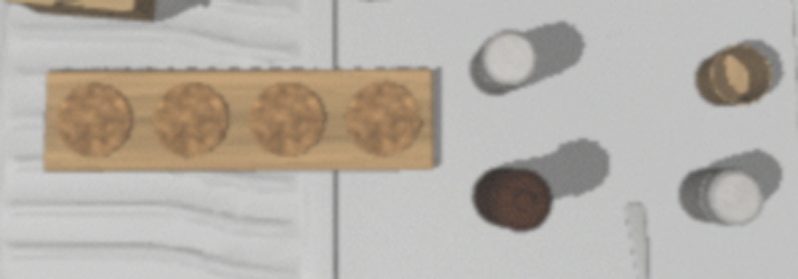

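Request:
{"name": "step_arm", "arguments": {"motion": [[0.277,0.505,0,75.5,1],[0.277,0.505,0,75.5,1],[0.277,0.505,0,75.5,1],[0.277,0.505,0,75.5,1],[0.277,0.505,0,75.5,1],[0.277,0.505,0,75.5,1],[0.277,0.505,0,75.5,1],[0.277,0.505,0,75.5,1]], "squeeze": 40}}

```text
time: 0.77
ee_pos: [0.317, -0.3109, 0.2311]
ee_rot: [0.808, 0.589, -0.0, -0.0]
force: [1.9, -0.3, -0.6]
opening: 0.0854
grasp_force: 0.0
```

```bash
python3 - <<'E'
from h import *
im=cv2.imread("pics/top0.png");hsv=cv2.cvtColor(im,40)
c=r.get_calibration("top");K=np.array(c["intrinsics"]);R=np.array(c["R"]);C=-R.T@c["t"]
def back(u,v,z):
    d=R.T@np.linalg.inv(K)@[u,v,1]; return (C+d*(z-C[2])/d[2])[:2]
g=cv2.cvtColor(im,cv2.COLOR_BGR2LAB)[205:275,145:315].astype(float)
b=im[205:275,145:315,0].astype(np.uint8)  # threshold brightness between cork and wood
m=np.zeros_like(b);gray=cv2.cvtColor(im,6)[205:275,145:315]
print([gray[35,x] for x in range(10,60,3)])
brd=(hsv[205:275,145:315,1]>70).astype(np.uint8)
k,l,s,_=cv2.connectedComponentsWithStats(brd);i=1+s[1:,4].argmax()
rc=cv2.minAreaRect(np.argwhere(l==i)[:,::-1].astype(np.float32));print(rc, back(rc[0][0]+145,rc[0][1]+205,.016))
E
```

```text
[np.uint8(107), np.uint8(82), np.uint8(81), np.uint8(74), np.uint8(73), np.uint8(74), np.uint8(78), np.uint8(75), np.uint8(65), np.uint8(66), np.uint8(67), np.uint8(66), np.uint8(75), np.uint8(75), np.uint8(76), np.uint8(74), np.uint8(73)]
((84.5, 34.5), (37.0, 145.0), 90.0) [0.50283228 0.13100281]
```

Request:
{"name": "step_arm", "arguments": {"motion": [[0.1165,0.2115,0,18,1],[0.1165,0.2115,0,18,1],[0.1165,0.2115,0,18,1],[0.1165,0.2115,0,18,1],[0.1165,0.2115,0,18,1],[0.1165,0.2115,0,18,1],[0.1165,0.2115,0,18,1],[0.1165,0.2115,0,18,1]]}}

```text
time: 1.43
ee_pos: [0.4336, -0.0997, 0.2312]
ee_rot: [0.707, 0.707, 0.0, -0.0]
force: [-0.0, -0.9, 0.6]
opening: 0.0857
grasp_force: 0.0
```

```bash
python3 - <<'E'
from h import *
o=r.get_obs();print(o["time"],o["ee_pos"],o["ee_rot"],o["qvel"].round(3) if hasattr(o["qvel"],'round') else o["qvel"])
im,d=r.capture("scene");cv2.imwrite("pics/s1.png",cv2.resize(im[100:320,200:500],None,fx=2.6,fy=2.6))
E
```

```text
1.4333 [ 0.43355103 -0.099674    0.23116989] [ 7.07056012e-01  7.07157526e-01  2.20419092e-06 -1.71908645e-04] [ 0.032 -0.006  0.059  0.012  0.008  0.004  0.022]
```

View pics/s1.png

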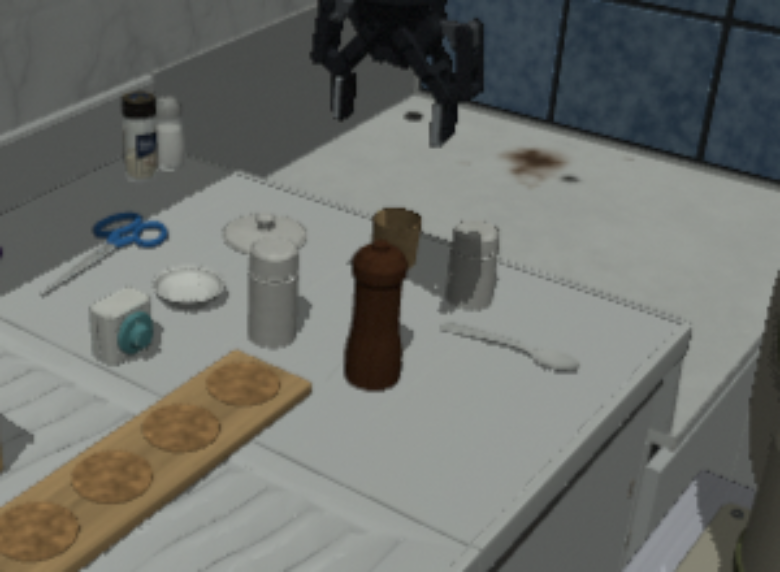

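The gripper hangs centred over the mill (375,320), with its fingers across x. I'll descend and grip.

Request:
{"name": "step_arm", "arguments": {"motion": [[0,0,-0.04,0,1],[0,0,-0.08,0,1],[0,0,-0.12,0,1],[0,0,-0.14,0,1],[0,0,-0.159,0,1],[0,0,-0.159,0,1],[0,0,-0.159,0,-1],[0,0,-0.159,0,-1]]}}

```text
time: 2.15
ee_pos: [0.4335, -0.1023, 0.0734]
ee_rot: [0.709, 0.705, 0.0, 0.0]
force: [0.9, -0.4, 0.5]
opening: 0.0638
grasp_force: 0.0
```

Request:
{"name": "step_arm", "arguments": {"motion": [[0,0,0,0,-1],[0,0,0,0,-1],[0,0,0,0,-1],[0,0,0,0,-1],[0,0,0,0,-1],[0,0,0,0,-1]]}}

```text
time: 2.65
ee_pos: [0.4342, -0.102, 0.0739]
ee_rot: [0.709, 0.706, 0.0, 0.001]
force: [-0.8, 0.1, 6.4]
opening: 0.0465
grasp_force: 39.8
```

Request:
{"name": "step_arm", "arguments": {"motion": [[0,0,0.015,0,-1],[0,0,0.03,0,-1],[0,0,0.05,0,-1],[0,0,0.07,0,-1],[0,0,0.07,0,-1],[0,0,0.07,0,-1]]}}

```text
time: 3.15
ee_pos: [0.4338, -0.1018, 0.1434]
ee_rot: [0.709, 0.706, 0.0, 0.001]
force: [-0.5, -0.2, -3.5]
opening: 0.0464
grasp_force: 41.6
```

```bash
python3 - <<'E'
from h import *
im,d=r.capture("scene");cv2.imwrite("pics/s2.png",cv2.resize(im[100:320,200:500],None,fx=2.6,fy=2.6))
w=cloud("scene",d);b=w[130:280,300:400];hsv=cv2.cvtColor(im,40)[130:280,300:400]
m=(hsv[...,1]>110)&(hsv[...,0]<12)&(abs(b[...,0]-.434)<.04)&(abs(b[...,1]+.1)<.04)
q=b[m];print(len(q),q[:,2].min(),q[:,2].max())
for lo in np.arange(.05,.21,.02):
    s=q[(q[:,2]>lo)&(q[:,2]<lo+.02)]
    if len(s):print(lo.round(2),len(s),np.median(s,0).round(3))
E
```

```text
410 0.07356417754130384 0.21995054353263876
0.07 49 [ 0.419 -0.079  0.082]
0.09 60 [ 0.42  -0.077  0.1  ]
0.11 63 [ 0.428 -0.079  0.119]
0.13 38 [ 0.429 -0.08   0.14 ]
0.15 55 [ 0.427 -0.079  0.159]
0.17 54 [ 0.422 -0.08   0.18 ]
0.19 87 [ 0.433 -0.084  0.199]
```

View pics/s2.png

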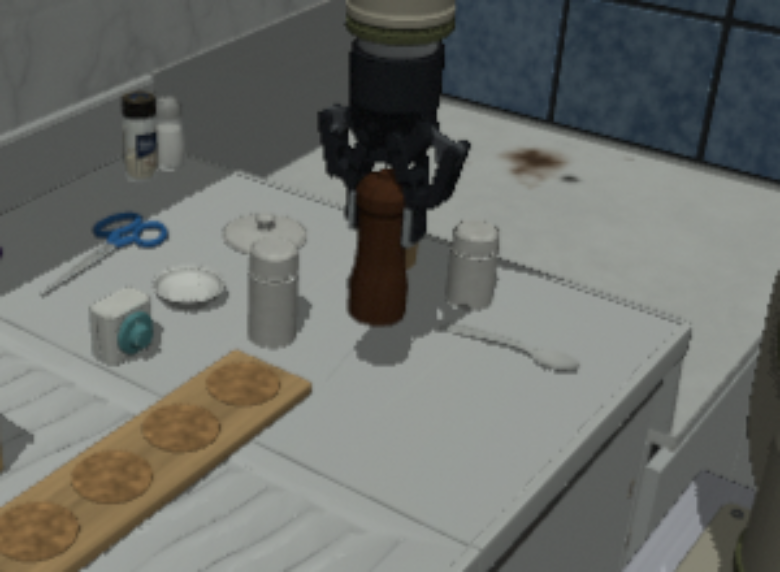

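The mill hangs upright in the grip, at about (380,250). I'll carry it to pad1.

Request:
{"name": "step_arm", "arguments": {"motion": [[0.004,0.02,0,0,-1],[0.011,0.055,0,0,-1],[0.018,0.095,0,0,-1],[0.026,0.135,0,0,-1],[0.034,0.175,0,0,-1],[0.041,0.215,0,0,-1],[0.048,0.25,0,0,-1],[0.055,0.285,0,0,-1]]}}

```text
time: 3.87
ee_pos: [0.4875, 0.1852, 0.1411]
ee_rot: [0.708, 0.706, -0.001, -0.0]
force: [1.0, -0.5, -2.8]
opening: 0.0464
grasp_force: 41.6
```

Request:
{"name": "step_arm", "arguments": {"motion": [[0.006,0.03,0,0,-1],[0.01,0.055,0,0,-1],[0.0137,0.073,0,0,-1],[0.0137,0.073,0,0,-1],[0.0137,0.073,0,0,-1],[0.0137,0.073,0,0,-1]]}}

```text
time: 4.37
ee_pos: [0.5014, 0.2555, 0.1413]
ee_rot: [0.709, 0.706, -0.001, -0.0]
force: [-1.1, -0.3, -2.2]
opening: 0.0465
grasp_force: 41.7
```

Request:
{"name": "step_arm", "arguments": {"motion": [[0.001,0.001,-0.015,0,-1],[0.001,0.001,-0.03,0,-1],[0.001,0.001,-0.04,0,-1],[0.001,0.001,-0.044,0,-1],[0.001,0.001,-0.047,0,-1],[0.001,0.001,-0.047,0,-1]]}}

```text
time: 4.87
ee_pos: [0.5027, 0.2572, 0.0948]
ee_rot: [0.709, 0.706, -0.0, -0.0]
force: [0.5, -0.3, -1.7]
opening: 0.0467
grasp_force: 41.7
```

```bash
python3 - <<'E'
from h import *
im,d=r.capture("scene");w=cloud("scene",d)
cv2.imwrite("pics/s3.png",cv2.resize(im[120:340,130:430],None,fx=2.6,fy=2.6))
E
```

```text
(no output)
```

View pics/s3.png

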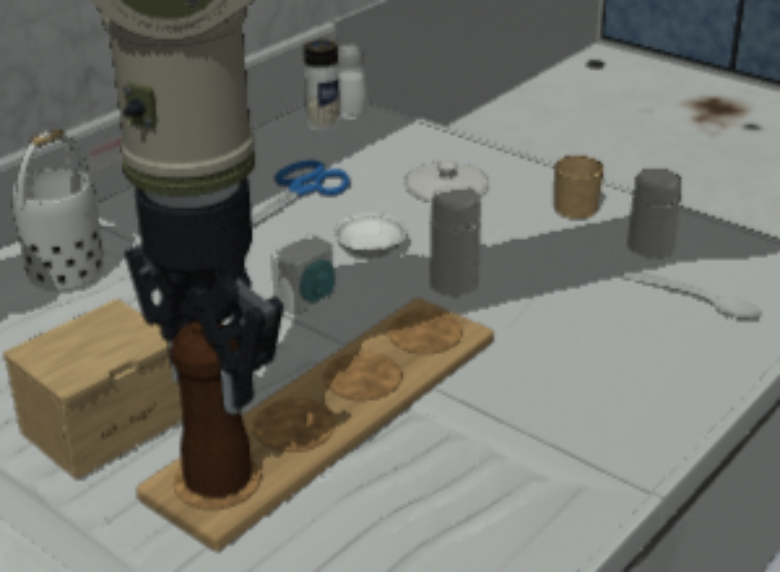

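The mill stands centred over pad1 (220,485). I'll seat it and release.

Request:
{"name": "step_arm", "arguments": {"motion": [[0,0,-0.002,0,-1],[0,0,-0.003,0,-1],[0,0,-0.003,0,-1],[0,0,-0.003,0,0.3],[0,0,-0.003,0,0.9],[0,0,-0.003,0,0.9],[0,0,-0.003,0,0.9],[0,0,-0.003,0,0.9]]}}

```text
time: 5.58
ee_pos: [0.5029, 0.2576, 0.0923]
ee_rot: [0.708, 0.706, 0.0, 0.0]
force: [0.5, -0.4, -0.2]
opening: 0.0814
grasp_force: 0.0
```

Request:
{"name": "step_arm", "arguments": {"motion": [[0,0,0,0,0.9],[0,0,0,0,0.9],[0,0,0.02,0,0.9],[0,0,0.05,0,0.9],[0,0,0.08,0,0.9],[0,0,0.12,0,1],[0,-0.03,0.14,0,1],[0,-0.07,0.14,0,1]]}}

```text
time: 6.25
ee_pos: [0.5035, 0.1918, 0.2373]
ee_rot: [0.706, 0.708, 0.004, 0.001]
force: [1.3, -0.0, 0.0]
opening: 0.0853
grasp_force: 0.0
```

Request:
{"name": "step_arm", "arguments": {"motion": [[0.043,-0.284,-0.02,0,1],[0.043,-0.284,-0.04,0,1],[0.043,-0.284,-0.06,0,1],[0.043,-0.284,-0.08,0,1],[0.043,-0.284,-0.08,0,1],[0.043,-0.284,-0.08,0,1],[0.043,-0.284,-0.08,0,1],[0.043,-0.284,-0.08,0,1]]}}

```text
time: 6.92
ee_pos: [0.5445, -0.1044, 0.1495]
ee_rot: [0.711, 0.703, -0.002, -0.001]
force: [-0.5, -0.8, -0.6]
opening: 0.0854
grasp_force: 0.0
```

```bash
python3 - <<'E'
from h import *
im,d=r.capture("top");w=cloud("top",d)
print("mill",*top(w,174,238,22,.08));print(r.get_obs()["ee_pos"])
E
```

```text
mill [0.5025 0.2551] (0.5025, 0.2574) 0.0216 0.1588 269
[ 0.54470082 -0.10271504  0.1498719 ]
```

Request:
{"name": "step_arm", "arguments": {"motion": [[0.001,0.002,-0.02,0,1],[0.001,0.002,-0.035,0,1],[0.001,0.002,-0.035,0,1],[0.001,0.002,-0.035,0,1]]}}

```text
time: 7.3
ee_pos: [0.5465, -0.0936, 0.1173]
ee_rot: [0.708, 0.706, -0.0, -0.001]
force: [0.6, 0.0, -0.4]
opening: 0.0855
grasp_force: 0.0
```

Go down to TCP z ≈ 0.045 and grip.

Request:
{"name": "step_arm", "arguments": {"motion": [[0,-0.003,-0.015,0,1],[0,-0.003,-0.04,0,1],[0,-0.003,-0.06,0,1],[0,-0.003,-0.072,0,1],[0,-0.003,-0.072,0,0],[0,-0.003,-0.072,0,-1],[0,-0.003,-0.072,0,-1],[0,-0.003,-0.072,0,-1]]}}

```text
time: 7.97
ee_pos: [0.5479, -0.0974, 0.0471]
ee_rot: [0.708, 0.706, 0.001, 0.001]
force: [-1.8, 0.1, 4.4]
opening: 0.0463
grasp_force: 40.3
```

Request:
{"name": "step_arm", "arguments": {"motion": [[0,0,0,0,-1],[0,0,0,0,-1],[0,0,0,0,-1],[0,0,0,0,-1],[0,0,0.015,0,-1],[0,0,0.035,0,-1],[0,0,0.055,0,-1],[0,0,0.06,0,-1]]}}

```text
time: 8.63
ee_pos: [0.5486, -0.0974, 0.1089]
ee_rot: [0.708, 0.706, 0.001, 0.002]
force: [0.6, -0.2, -0.8]
opening: 0.0464
grasp_force: 41.3
```

Request:
{"name": "step_arm", "arguments": {"motion": [[-0.004,0.02,0,0,-1],[-0.01,0.055,0,0,-1],[-0.016,0.095,0,0,-1],[-0.023,0.135,0,0,-1],[-0.03,0.175,0,0,-1],[-0.036,0.215,0,0,-1],[-0.042,0.25,0,0,-1],[-0.0455,0.271,0,0,-1]]}}

```text
time: 9.3
ee_pos: [0.4999, 0.178, 0.1056]
ee_rot: [0.707, 0.707, 0.001, -0.0]
force: [-0.1, 0.1, -1.0]
opening: 0.046
grasp_force: 41.3
```

Request:
{"name": "step_arm", "arguments": {"motion": [[0,0,0,0,-1],[0,0,0,0,-1],[0,0,0,0,-1],[0,0,-0.01,0,-1],[0,0,-0.02,0,-1],[0,0,-0.02,0,-1],[0,0,-0.02,0,-1]]}}

```text
time: 9.88
ee_pos: [0.5008, 0.1727, 0.0842]
ee_rot: [0.709, 0.705, -0.001, -0.001]
force: [0.1, -0.2, -0.6]
opening: 0.0462
grasp_force: 41.3
```

```bash
python3 - <<'E'
from h import *
im,d=r.capture("scene")
cv2.imwrite("pics/s4.png",cv2.resize(im[120:340,130:430],None,fx=2.6,fy=2.6))
E
```

```text
(no output)
```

View pics/s4.png

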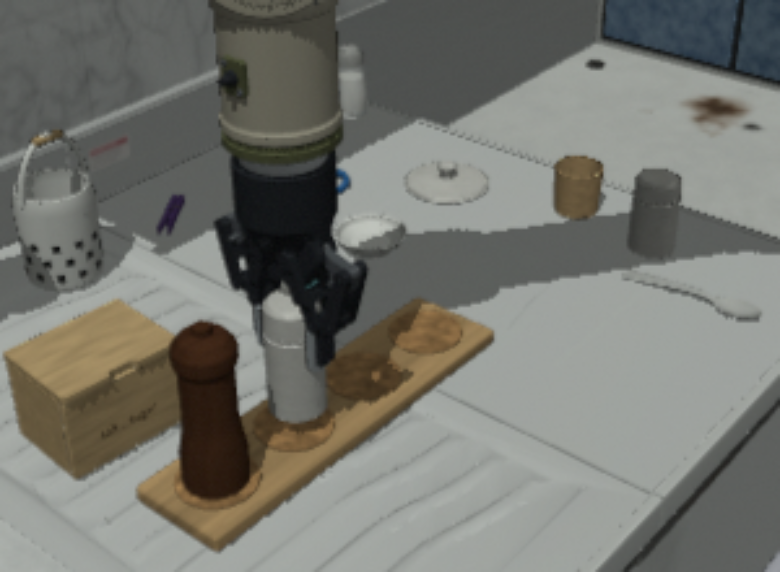

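The mill stands well on pad1, and the tall shaker hangs just above pad2 (297,425). I'll seat it.

Request:
{"name": "step_arm", "arguments": {"motion": [[0.0015,0.001,-0.008,0,-1],[0.0015,0.001,-0.014,0,-1],[0.0015,0.001,-0.017,0,-1],[0.0015,0.001,-0.019,0,-1],[0.0015,0.001,-0.019,0,-1],[0.0015,0.001,-0.019,0,0.2],[0.0015,0.001,-0.019,0,0.9],[0.0015,0.001,-0.019,0,0.9]]}}

```text
time: 10.6
ee_pos: [0.503, 0.1746, 0.0664]
ee_rot: [0.708, 0.706, 0.0, 0.0]
force: [0.1, 0.5, -1.3]
opening: 0.0738
grasp_force: 0.0
```

Request:
{"name": "step_arm", "arguments": {"motion": [[0,0,0,0,0.9],[0,0,0,0,0.9],[0,0,0.02,0,0.9],[0,0,0.05,0,0.9],[0,0,0.08,0,0.9],[0,-0.03,0.1,0,1],[-0.01,-0.07,0.1,0,1],[-0.02,-0.11,0.1,0,1]]}}

```text
time: 11.27
ee_pos: [0.4833, 0.0645, 0.1676]
ee_rot: [0.708, 0.707, 0.001, 0.001]
force: [1.4, -0.7, -0.5]
opening: 0.0852
grasp_force: 0.0
```

Request:
{"name": "step_arm", "arguments": {"motion": [[-0.006,-0.04,0,0,1],[-0.012,-0.081,0,0,1],[-0.018,-0.122,0,0,1],[-0.024,-0.163,0,0,1],[-0.03,-0.204,-0.01,0,1],[-0.036,-0.245,-0.02,0,1],[-0.042,-0.285,-0.03,0,1],[-0.047,-0.32,-0.04,0,1]]}}

```text
time: 11.93
ee_pos: [0.435, -0.258, 0.1262]
ee_rot: [0.709, 0.705, -0.0, 0.001]
force: [-0.2, 0.3, 0.4]
opening: 0.0855
grasp_force: 0.0
```

Request:
{"name": "step_arm", "arguments": {"motion": [[-0.0025,-0.023,-0.005,0,1],[-0.0025,-0.023,-0.005,0,1],[-0.0025,-0.023,-0.005,0,1],[-0.0025,-0.023,-0.005,0,1],[-0.0025,-0.023,-0.005,0,1],[-0.0025,-0.023,-0.005,0,1]]}}

```text
time: 12.43
ee_pos: [0.4339, -0.2773, 0.1217]
ee_rot: [0.708, 0.706, 0.0, 0.0]
force: [0.6, 0.1, -0.1]
opening: 0.0855
grasp_force: 0.0
```

```bash
python3 - <<'E'
from h import *
im,d=r.capture("scene")
cv2.imwrite("pics/s5.png",cv2.resize(im[120:340,130:430],None,fx=2.6,fy=2.6))
im,d=r.capture("top");w=cloud("top",d)
print("mill",*top(w,174,238,22,.08));print("tall",*top(w,211,238,18,.06));print(r.get_obs()["ee_pos"])
E
```

```text
mill [0.5026 0.2553] (0.5028, 0.2586) 0.0216 0.1584 270
tall [0.5014 0.173 ] (0.5018, 0.1739) 0.0226 0.1214 367
[ 0.43375811 -0.27768536  0.12168461]
```

View pics/s5.png

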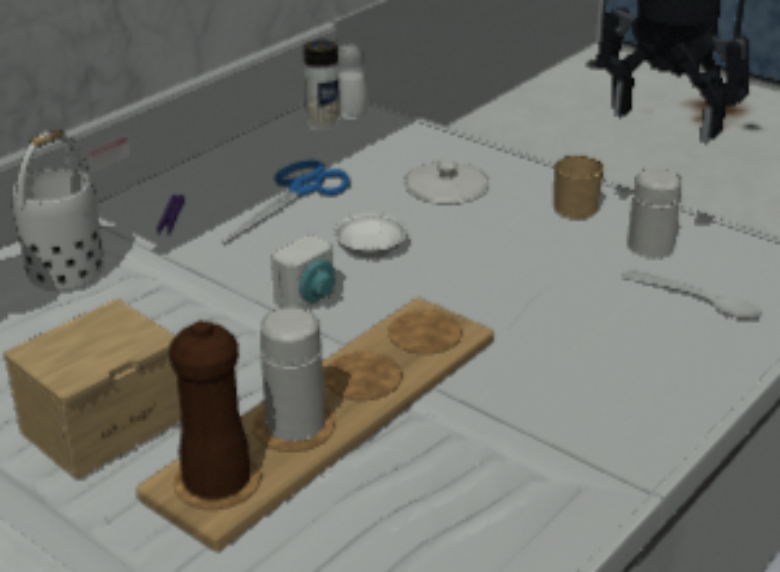

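The mill and the tall shaker stand centred on pads 1 and 2, and the gripper is over the short shaker (655,210).

Request:
{"name": "step_arm", "arguments": {"motion": [[0,-0.001,-0.02,0,1],[0,-0.001,-0.05,0,1],[0,-0.001,-0.075,0,1],[0,-0.001,-0.087,0,1],[0,-0.001,-0.087,0,1],[0,-0.001,-0.087,0,0],[0,-0.001,-0.087,0,-1],[0,-0.001,-0.087,0,-1]]}}

```text
time: 13.2
ee_pos: [0.4343, -0.2799, 0.0359]
ee_rot: [0.708, 0.706, 0.0, 0.001]
force: [0.5, 0.6, 0.8]
opening: 0.0513
grasp_force: 0.0
```

Request:
{"name": "step_arm", "arguments": {"motion": [[0,0,0,0,-1],[0,0,0,0,-1],[0,0,0,0,-1],[0,0,0,0,-1],[0,0,0,0,-1]]}}

```text
time: 13.62
ee_pos: [0.4343, -0.28, 0.0359]
ee_rot: [0.708, 0.706, 0.0, 0.001]
force: [-0.3, 0.3, 6.0]
opening: 0.0462
grasp_force: 40.1
```

Request:
{"name": "step_arm", "arguments": {"motion": [[0,0,0.015,0,-1],[0,0,0.035,0,-1],[0,0,0.055,0,-1],[0,0,0.06,0,-1],[0,0,0.06,0,-1]]}}

```text
time: 14.03
ee_pos: [0.4344, -0.2802, 0.0962]
ee_rot: [0.709, 0.706, 0.0, 0.002]
force: [-0.1, 0.7, -0.8]
opening: 0.0463
grasp_force: 41.5
```

Request:
{"name": "step_arm", "arguments": {"motion": [[0.004,0.02,0,0,-1],[0.011,0.058,0,0,-1],[0.018,0.098,0,0,-1],[0.025,0.138,0,0,-1],[0.033,0.178,0,0,-1],[0.04,0.218,0,0,-1],[0.048,0.258,0,0,-1],[0.055,0.298,0,0,-1]]}}

```text
time: 14.7
ee_pos: [0.4879, 0.0204, 0.0935]
ee_rot: [0.709, 0.706, -0.0, -0.0]
force: [2.1, -0.3, -1.0]
opening: 0.0462
grasp_force: 41.4
```

Request:
{"name": "step_arm", "arguments": {"motion": [[0.006,0.033,0,0,-1],[0.01,0.055,0,0,-1],[0.013,0.07,0,0,-1],[0.013,0.07,0,0,-1],[0.013,0.07,0,0,-1],[0.013,0.07,-0.01,0,-1],[0.013,0.07,-0.02,0,-1],[0.013,0.07,-0.02,0,-1]]}}

```text
time: 15.37
ee_pos: [0.4998, 0.0869, 0.0716]
ee_rot: [0.709, 0.705, -0.002, -0.001]
force: [0.1, -0.7, -0.8]
opening: 0.0465
grasp_force: 41.4
```

Request:
{"name": "step_arm", "arguments": {"motion": [[0.002,0.001,-0.008,0,-1],[0.002,0.001,-0.013,0,-1],[0.002,0.001,-0.0155,0,-1],[0.002,0.001,-0.017,0,-1],[0.002,0.001,-0.0175,0,-1],[0.002,0.001,-0.0175,0,-1]]}}

```text
time: 15.87
ee_pos: [0.5034, 0.0897, 0.0569]
ee_rot: [0.708, 0.706, 0.0, 0.0]
force: [-0.7, 0.2, -1.4]
opening: 0.0464
grasp_force: 41.4
```

Request:
{"name": "step_arm", "arguments": {"motion": [[0,0,0,0,0.2],[0,0,0,0,0.9],[0,0,0,0,0.9],[0,0,0,0,0.9],[0,0,0,0,0.9],[0,0,0.02,0,0.9],[0,0,0.05,0,0.9],[0,0,0.08,0,0.9]]}}

```text
time: 16.53
ee_pos: [0.5026, 0.0897, 0.1373]
ee_rot: [0.708, 0.706, -0.001, -0.001]
force: [0.3, 0.2, 0.3]
opening: 0.0809
grasp_force: 0.0
```

Request:
{"name": "step_arm", "arguments": {"motion": [[0.0033,-0.04,0,0,1],[0.007,-0.081,0,0,1],[0.0105,-0.122,0,0,1],[0.014,-0.163,0,0,1],[0.0175,-0.204,-0.01,0,1],[0.021,-0.245,-0.02,0,1],[0.024,-0.285,-0.03,0,1],[0.028,-0.325,-0.04,0,1]]}}

```text
time: 17.2
ee_pos: [0.531, -0.2369, 0.0967]
ee_rot: [0.709, 0.706, -0.0, 0.0]
force: [0.3, 0.7, 0.5]
opening: 0.0853
grasp_force: 0.0
```

Request:
{"name": "step_arm", "arguments": {"motion": [[0.003,-0.037,0,0,1],[0.005,-0.065,0,0,1],[0.005,-0.065,0,0,1],[0.005,-0.065,0,0,1],[0.005,-0.065,0,0,1],[0.005,-0.065,0,0,1]], "squeeze": 25}}

```text
time: 17.7
ee_pos: [0.5367, -0.2979, 0.0972]
ee_rot: [0.708, 0.706, 0.0, -0.0]
force: [-0.1, 0.5, 0.0]
opening: 0.0856
grasp_force: 0.0
```

```bash
python3 - <<'E'
from h import *
im,d=r.capture("scene")
cv2.imwrite("pics/s6.png",cv2.resize(im[120:340,130:430],None,fx=2.6,fy=2.6))
im,d=r.capture("top");w=cloud("top",d)
print("short",*top(w,248,238,18,.05));print(r.get_obs()["ee_pos"])
E
```

```text
short [0.5025 0.0889] (0.5028, 0.0895) 0.0227 0.1038 355
[ 0.53666762 -0.29819634  0.09732114]
```

View pics/s6.png

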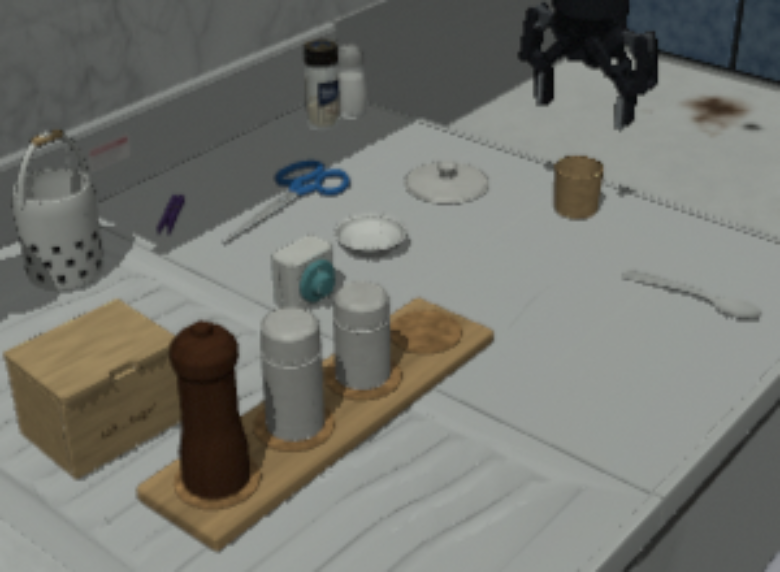

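All three stand correctly, and the gripper is over the cup (578,187). I'll descend and grip it gently.

Request:
{"name": "step_arm", "arguments": {"motion": [[0,-0.001,-0.02,0,1],[0,-0.001,-0.045,0,1],[0,-0.001,-0.065,0,1],[0,-0.001,-0.079,0,1],[0,-0.001,-0.079,0,1],[0,-0.001,-0.079,0,0],[0,-0.001,-0.079,0,-1],[0,-0.001,-0.079,0,-1]]}}

```text
time: 18.47
ee_pos: [0.5372, -0.3009, 0.0196]
ee_rot: [0.708, 0.706, 0.0, 0.001]
force: [-1.4, 0.2, 1.2]
opening: 0.0515
grasp_force: 0.6
```

Request:
{"name": "step_arm", "arguments": {"motion": [[0,0,0,0,-1],[0,0,0,0,-1],[0,0,0,0,-1],[0,0,0,0,-1],[0,0,0,0,-1]]}}

```text
time: 18.88
ee_pos: [0.5371, -0.3011, 0.0197]
ee_rot: [0.709, 0.706, 0.0, 0.001]
force: [-1.0, 0.0, 8.2]
opening: 0.0499
grasp_force: 25.4
```

Request:
{"name": "step_arm", "arguments": {"motion": [[0,0,0.015,0,-1],[0,0,0.035,0,-1],[0,0,0.055,0,-1],[0,0,0.06,0,-1],[0,0,0.06,0,-1]]}}

```text
time: 19.3
ee_pos: [0.5374, -0.3013, 0.0801]
ee_rot: [0.709, 0.706, 0.0, 0.002]
force: [0.6, -0.2, 0.0]
opening: 0.0501
grasp_force: 26.3
```

Request:
{"name": "step_arm", "arguments": {"motion": [[-0.002,0.02,0,0,-1],[-0.007,0.058,0,0,-1],[-0.011,0.098,0,0,-1],[-0.016,0.138,0,0,-1],[-0.02,0.178,0,0,-1],[-0.025,0.218,0,0,-1],[-0.03,0.258,0,0,-1],[-0.034,0.29,0,0,-1]]}}

```text
time: 19.97
ee_pos: [0.5009, -0.0076, 0.0772]
ee_rot: [0.708, 0.706, -0.0, -0.0]
force: [0.6, 0.7, -0.4]
opening: 0.0496
grasp_force: 26.3
```

Request:
{"name": "step_arm", "arguments": {"motion": [[-0.001,0.014,0,0,-1],[-0.001,0.014,0,0,-1],[-0.001,0.014,0,0,-1],[-0.001,0.014,0,0,-1],[-0.001,0.014,-0.01,0,-1],[-0.001,0.014,-0.02,0,-1],[-0.001,0.014,-0.02,0,-1],[-0.001,0.014,-0.02,0,-1]]}}

```text
time: 20.63
ee_pos: [0.5005, 0.0029, 0.0568]
ee_rot: [0.709, 0.705, -0.001, -0.001]
force: [0.2, 0.2, -0.4]
opening: 0.05
grasp_force: 26.3
```

```bash
python3 - <<'E'
from h import *
im,d=r.capture("scene")
cv2.imwrite("pics/s7.png",cv2.resize(im[120:340,130:430],None,fx=2.6,fy=2.6));print(r.get_obs()["ee_pos"],r.get_obs()["grasp_force"])
E
```

```text
[0.50094604 0.0030919  0.05746752] 26.322008475253824
```

View pics/s7.png

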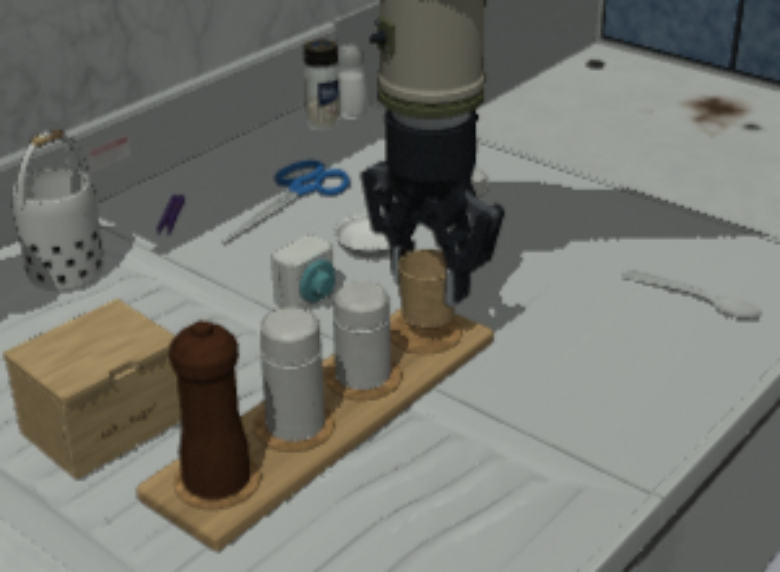

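The cup hangs upright over pad4 (428,330). I'll lower it about 19 mm, release, and back off.

Request:
{"name": "step_arm", "arguments": {"motion": [[0.001,0,-0.008,0,-1],[0.001,0,-0.014,0,-1],[0.001,0,-0.017,0,-1],[0.001,0,-0.0185,0,-1],[0.001,0,-0.0195,0,-1],[0.001,0,-0.0195,0,-1]]}}

```text
time: 21.18
ee_pos: [0.502, 0.0035, 0.0387]
ee_rot: [0.708, 0.706, -0.0, -0.0]
force: [-1.9, 0.4, 2.2]
opening: 0.0501
grasp_force: 26.6
```

Request:
{"name": "step_arm", "arguments": {"motion": [[0,0,0,0,0.2],[0,0,0,0,0.9],[0,0,0,0,0.9],[0,0,0,0,0.9],[0,0,0,0,0.9],[0,0,0.02,0,0.9],[0,0,0.05,0,0.9],[0,0,0.08,0,0.9]]}}

```text
time: 21.85
ee_pos: [0.5015, 0.0036, 0.1189]
ee_rot: [0.708, 0.706, -0.0, -0.001]
force: [0.1, -0.7, -0.1]
opening: 0.0812
grasp_force: 0.0
```

Request:
{"name": "step_arm", "arguments": {"motion": [[0,-0.03,0.04,0,1],[0,-0.07,0.08,0,1],[0,-0.11,0.08,0,1],[0,-0.15,0.08,0,1],[0,-0.18,0.08,0,1],[0,-0.2,0.08,0,1],[0,-0.2,0.08,0,1],[0,-0.2,0.08,0,1]]}}

```text
time: 22.52
ee_pos: [0.5019, -0.1981, 0.1982]
ee_rot: [0.71, 0.705, 0.0, -0.0]
force: [0.5, 1.0, -0.8]
opening: 0.0856
grasp_force: 0.0
```

```bash
python3 - <<'E'
from h import *
im,d=r.capture("top");w=cloud("top",d)
for n,u,z in(("mill",174,.08),("tall",211,.06),("short",248,.05),("cup",285,.035)): print(n,*top(w,u,238,18,z))
im,d=r.capture("scene")
cv2.imwrite("pics/s8.png",cv2.resize(im[120:340,130:430],None,fx=2.6,fy=2.6));print(r.get_obs()["ee_pos"])
E
```

```text
mill [0.5028 0.2501] (0.5031, 0.2588) 0.0239 0.1548 257
tall [0.5013 0.1729] (0.5016, 0.1738) 0.0227 0.1213 369
short [0.5024 0.0889] (0.503, 0.0893) 0.023 0.1035 354
cup [0.5028 0.0062] (0.5002, 0.006) 0.0258 0.074 68
[ 0.50243376 -0.19546847  0.19846497]
```

View pics/s8.png

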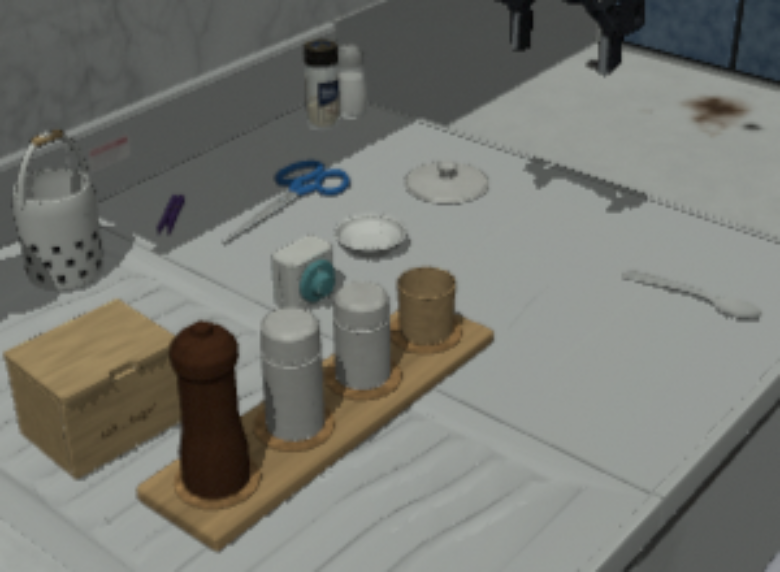

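All four stand upright and centred on their pads, in the right order, and the arm is clear, so I'll hand the job in.

```bash
python3 -c "
from bench import r
print(r.hand_in())"
```

```text
the job is handed in; nothing more can be done
None
```

The job is handed in: from the salt-box end, the mill, tall shaker, short shaker and cup stand upright on pads 1 to 4, each measured within about 4 mm of its pad's centre; the hand-in returned no verdict.

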